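# Block a microscope camera in its transport case

## Robot

A 6-joint arm with a two-finger parallel gripper is mounted at the origin on the work surface. World frame = base frame: x ahead of the robot, y to its left, z up, the work surface at z = 0. Lengths are in mm, angles in rad, forces in N, time in s.
With the tool pointing down it reaches from about 325 to 875 mm from the base axis. Payload 4.4 kg.
Tool frame: the origin (TCP) lies on the centre line of the jaws, within the pads' length; the fingertips stand ahead of it and the grasp point (between the pads) lies 6 mm ahead of it (ctrl.tcp_to_tips is the z of the fingertips in the tool frame, in mm); z points along the fingers, y is the line along which they close (so a half turn about z gives the same grasp; the last joint's range is limited). The gripper opens to 85 mm and grips with 20 to 120 N. Pads are 22 mm wide; open, the fingers measure 114 mm over their backs; the gripper's body (76 mm by 85 mm) begins 54 mm behind the grasp point. The pads swing forward as they close: fully open they stand 13 mm farther back than shut.
Start: joints at [0.98, 0.207, 1.542, -0, 1.393, -0.15], TCP at [245.341, 520.034, 256.282] pointing down, gripper open.
Joint ranges: [-2.73, 2.73], [-0.86, 2.22], [0.23, 2.46], [-1.11, 4.25], [0.08, 2.63], [-2.82, 2.82]. Speed limits (rad/s): [2.79, 2.79, 3.14, 3.14, 3.14, 3.14].

## Interface

Orientations are given as a 3x3 rotation matrix whose columns are the frame's x, y, z axes.
In Python, from plant import ctrl, sensors, optics gives the robot as it stands. Calls block until the motion is done:
- ctrl.move_ptp(position, orientation): joint-space move of the TCP to a pose.
- ctrl.move_l(position, rot=None, vel=150, threshold=None): straight line of the TCP; rot=None keeps the orientation; vel is the mean speed in mm/s. With threshold (N) it stops when the force on the tool has changed by that much, and returns True; else False.
- ctrl.set_joints(angles): joint-space move.
- ctrl.gripper_to(opening, force=None): finger opening in mm; force is the grip in N (None keeps the last); returns when the fingers have stopped.
- ctrl.hold(seconds).
- ctrl.solve_ik(position, orientation): joint angles nearest the present ones, or None.
- sensors.read_state(): the state.
- optics.grab_frame(name): name is "scene" or "top" or "wrist"; returns (picture, depth): 400x640x3 uint8, red, green, blue; 400x640 float32, mm along the optical axis (not along the pixel's ray), 0 where there is no reading.
- optics.camera_params(name): a dict with "mtx" (3x3 intrinsics, pixels), "R" (3x3) and "t" (3): a world point X has camera coordinates R X + t; the wrist camera has in their place "T_tool_cam" (4x4, takes a point from camera to tool coordinates, whose origin is the TCP and whose axes are the flange's). Camera axes: x right, y down, z forward; pixel columns grow to the right and rows downward; lengths in mm; the calibration is good to about 2 mm. A picture is of the moment at which its call begins: read the wrist's pose just before it. camera_params takes no time and is no camera call.
A pose or a line that the arm cannot do raises ctrl.MotionError and nothing moves.
- ctrl.finish_job(): hands the job in; it is judged then, once.
The state is a dict: "t": time; "q": joint angles; "qvel": joint speeds; "tau": joint torques, N m; "eef_pos": TCP position; "eef_rot": TCP orientation; "force": force on the tool from outside, world axes, zero at the start; "wrist_torque": the same for the moment, N m; "grip_width": finger opening in mm; "grasp_force": force on a finger pad.
Only numpy, scipy, OpenCV 4.12 (cv2) and the standard library are available. Lean on these libraries where they do the work, as an engineer would, in place of code of your own. Each camera call takes 0.05 s, during which the arm holds its last target. There are 200 camera calls.

## Task

The camera head lies in one corner of its open transport case with two gaps left beside it. Take the two upright wooden blocks out of the slanted rack and fill the gaps so that the camera cannot shift: first stand the long block in the long gap along the camera's side, then stand the short block in the gap at the camera's end, both set fully down to the case floor and upright. Keep the camera flat in the case and leave everything else on the bench where it stands.

Things in the scene. Friction and masses are not known exactly. Their poses are not given: they have to be found in the camera images.
- case: aluminium transport case, fixed to the bench, open at the top; origin at the centre of the underside of its lower half. Inside it is 117 mm along its x and 147 mm along its y; walls 8 mm thick, floor 6 mm thick, wall tops 61 mm above the bench. Its hinged lid, a like shell of the same size with walls 58 mm high, lies open flat on the bench on its +x side (centre at x = +139 mm) and stays there; the packing goes into the lower half only
- side_gap (a point): centre of the long gap, on the inner floor of the case: the gap runs along the case's y on its -x side, 147 mm long and about 37 mm wide (across case x), between the -x wall and the camera. The point's axes are those of the case
- end_gap (a point): centre of the short gap, on the inner floor of the case: at the camera's +y end, between camera and +y wall, about 37 mm wide (across case y); once the long block stands in the side gap it is about 82 mm long (along case x), between that block and the +x wall. The point's axes are those of the case
- camera: camera head, a light grey-white box 79 x 109 mm (x, y) and 46 mm tall with a round black lens mount on top (54 mm across, 6 mm high, so 52 mm in all); loose, about 0.55 kg; lies flat in the +x, -y corner of the case with its axes along the case's, at most about 1 mm off the walls; origin at the centre of its underside
- rack: grey sheet-metal rack, fixed to the bench, 310 mm long along its y; origin at the centre of its underside. It is a V trough leaning 35 degrees: a ledge on which the blocks' feet stand and a back plate, on the robot side (rack -x), on which their broad faces lean. The back plate covers the lower 50 mm of each block's height; the rest of the block is clear on all sides. Two places, 80 mm either side of the middle; either block may be in either place
- long_block: wooden block 32 mm thick, 140 mm long, 105 mm tall, about 0.3 kg; its own z runs up its height from the foot to the top, y along its length, x through its thickness; origin at the centre of its underside. The edges of the foot are bevelled all round (5 mm in over the lowest 10 mm). It starts in the slanted rack with its z axis leaning 35 degrees from vertical towards the robot side (rack -x), its y axis along the rack's y
- short_block: wooden block 32 mm thick, 76 mm long, 105 mm tall, about 0.17 kg; its own z runs up its height from the foot to the top, y along its length, x through its thickness; origin at the centre of its underside. The edges of the foot are bevelled all round (5 mm in over the lowest 10 mm). It starts in the slanted rack with its z axis leaning 35 degrees from vertical towards the robot side (rack -x), its y axis along the rack's y
- canister: bystander, loose, to be left alone: objective canister: black cylinder 38 mm across, 62 mm tall, standing; origin at the centre of its underside
- offcut: bystander, loose, to be left alone: wood offcut lying flat, 60 x 110 x 45 mm (x, y, z), too thick for the gaps; origin at the centre of its underside
- eyepiece: bystander, loose, to be left alone: black microscope eyepiece standing up, 42 mm across, 68 mm tall; origin at the centre of its underside
- cleaner: bystander, loose, to be left alone: amber bottle with white cap, 56 mm across, 130 mm tall, standing; origin at the centre of its underside
There are look-alikes about, which are no part of the job. Leave any orange look-alike of the long_block alone.

How it is judged (in metres and radians):
On the way, in this order (a step that is already met when the one before it is completed fails the run):
1. the long block stands in the side gap, down on the floor (horizontal distance between long_block and side_gap below 0.009 m and z of long_block in the frame of side_gap below 0.005 m and angle between long_block's own z axis and vertical below 0.06 rad and angle between the y axis of long_block and the y axis of case, either way round below 0.09 rad), for 0.2 s.
2. the short block stands in the end gap, down on the floor, with the long block still in place (all of step 1 and horizontal distance between short_block and end_gap below 0.009 m and z of short_block in the frame of end_gap below 0.005 m and angle between short_block's own z axis and vertical below 0.06 rad and angle between the y axis of short_block and the x axis of case, either way round below 0.09 rad), for 0.2 s.
At the end, for the whole second after the job is handed in: Both blocks stand in their gaps: underside centre within 9 mm of the gap centre and under 5 mm above the case floor, upright within 3.4 deg, along the gap within 5 deg; camera flat (tilt under 2.9 deg, under 4 mm above the floor); blocks and camera at rest (all of step 2 and linear speed of each of long_block, short_block, camera below 0.03 m/s and angle between camera's own z axis and vertical below 0.05 rad and z of camera in the frame of case below 0.01 m); the robot touches nothing.
It fails at once if the camera is lifted more than about 25 mm or tipped over 20 degrees (z of camera in the frame of case above 0.031 m or angle between camera's own z axis and vertical above 0.35 rad).
It fails at once if a bystander is moved more than 30 mm (distance of any of canister, offcut, eyepiece, cleaner from where it was at the start of the episode above 0.03 m).
It also fails if it takes over 56 s, if anything falls off the work surface, if the arm or the gripper's body presses on something with over 40 N, if the wrist force passes 120 N, or if a joint passes its speed limit or range.

## Working session

There is one attempt and no reset: what is moved stays moved. The work goes in short steps, each a Python script; the robot and the scene stay as the last script left them, time stands still between calls to the robot, and variables do not carry over. Pictures are saved under pics/ and viewed, at most 10 in all, crops included, and the job is handed in when it is done.

```bash
ls; mkdir -p pics; python3 - <<'E'
from plant import ctrl,sensors,optics
import cv2,numpy as np
s=sensors.read_state();print(s['t'],s['grip_width'],ctrl.tcp_to_tips)
for n in('scene','top'):
    im,d=optics.grab_frame(n);cv2.imwrite(f'pics/{n}0.png',im[...,::-1]);np.savez(f'{n}0.npz',im=im,d=d)
    p=optics.camera_params(n);print(n,p['mtx'].tolist(),(-p['R'].T@p['t']).round(0),p['R'].round(2).tolist(),(d>0).mean())
print(optics.camera_params('wrist'))
E
```

```text
pics
0.0 85.5024166179566 25.0
scene [[443.38961486498306, 0.0, 316.0510727155457], [0.0, 443.38961486498306, 198.72003533149598], [0.0, 0.0, 1.0]] [1470.  357.  754.] [[-0.41, 0.91, 0.0], [0.49, 0.22, -0.84], [-0.77, -0.34, -0.54]] 0.996140625
top [[399.6255533100848, 0.0, 315.5980009217707], [0.0, 399.6255533100848, 204.91509152458417], [0.0, 0.0, 1.0]] [ 453.  -56. 1044.] [[-0.0, -1.0, 0.02], [-1.0, 0.0, -0.03], [0.03, -0.02, -1.0]] 0.9958359375
{'mtx': array([[318.48571297,   0.        , 319.92779978],
       [  0.        , 318.48571297, 197.45082877],
       [  0.        ,   0.        ,   1.        ]]), 'T_tool_cam': array([[ 1.43803711e-04, -9.47598135e-01, -3.19464792e-01,
         8.26653402e+01],
       [ 9.99999976e-01,  8.42032135e-05,  2.00375443e-04,
         7.55836659e-01],
       [-1.62975434e-04, -3.19464813e-01,  9.47598125e-01,
        -1.17542656e+02],
       [ 0.00000000e+00,  0.00000000e+00,  0.00000000e+00,
         1.00000000e+00]])}
```

View pics/scene0.png

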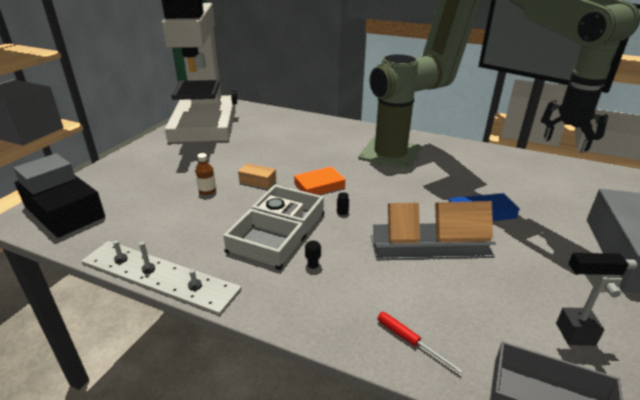

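View pics/top0.png

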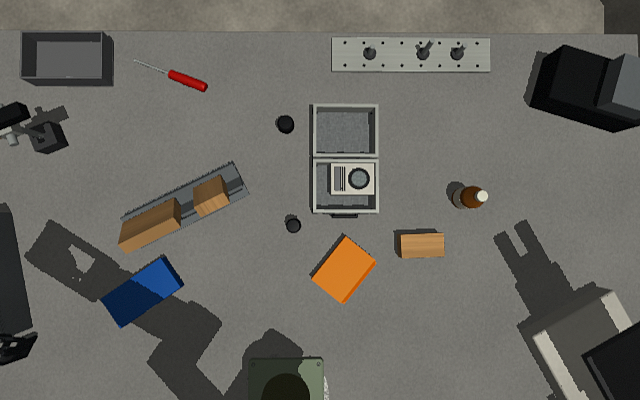

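Scene view: the case with its lid toward the viewer's left-centre (275,220), and the rack (435,235) holding the short block (404,222) and long block (464,221). Top view: the lower half of the case is at (346,186) with the camera head at (353,178). The rack runs (120,230)–(245,180), with the long block at (150,222) and the short at (211,195). The orange look-alike lies at (343,268).

Next I take close wrist views, two places each for the case and the rack.

```bash
cat > h.py <<'E'
from plant import ctrl,sensors,optics
import cv2,numpy as np
W=optics.camera_params('wrist'); T=W['T_tool_cam']; KW=W['mtx']
def down(yaw,tilt=0):   # tool y (closing line) at yaw from world x, pointing down, then tilted about the tool x axis by tilt
    c,s=np.cos(yaw),np.sin(yaw)
    y=np.array([c,s,0]);z=np.array([0,0,-1.]);x=np.cross(y,z)
    R=np.column_stack([x,y,z])
    return R@cv2.Rodrigues(np.array([tilt,0,0.]))[0]
def view_pose(target,R,d):
    ax=R@T[:3,2]; return np.array(target)-d*ax-R@T[:3,3]
def shot(name):
    s=sensors.read_state(); im,d=optics.grab_frame('wrist')
    R=s['eef_rot']@T[:3,:3]; C=s['eef_pos']+s['eef_rot']@T[:3,3]
    np.savez(name+'.npz',im=im,d=d,R=R.T,t=-R.T@C,K=KW); cv2.imwrite(f'pics/{name}.png',im[...,::-1]); return im
def fixed(n):
    p=optics.camera_params(n);f=np.load(n+'0.npz');return dict(im=f['im'],d=f['d'],R=p['R'],t=p['t'],K=p['mtx'])
def ray(c,uv):
    C=-c['R'].T@c['t'];v=c['R'].T@np.linalg.inv(c['K'])@[uv[0],uv[1],1];return C,v/np.linalg.norm(v)
def onplane(c,uv,z):
    C,v=ray(c,uv);return C+v*(z-C[2])/v[2]
def tri(obs):           # [(cam,uv)...] -> point, rms miss in mm
    A=np.zeros((3,3));b=np.zeros(3);L=[]
    for c,uv in obs:
        C,v=ray(c,uv);P=np.eye(3)-np.outer(v,v);A+=P;b+=P@C;L.append((C,P))
    X=np.linalg.solve(A,b);return X,np.sqrt(np.mean([np.sum((P@(X-C))**2) for C,P in L]))
def proj(c,X):
    p=c['K']@(c['R']@X+c['t']);return p[:2]/p[2]
E
python3 - <<'E'
from h import *
t=fixed('top')
case=onplane(t,(346,186),60);bl=onplane(t,(150,222),70);bs=onplane(t,(211,195),70)
a,b=onplane(t,(122,232),30),onplane(t,(233,163),30)
print(case.round(),bl.round(),bs.round())
def best(p,yaws,tilt):
    out=[]
    for y in yaws:
        q=ctrl.solve_ik(p,down(y,tilt)); out.append(None if q is None else np.round(q,2).tolist())
    return out
mid=(bl+bs)/2
for d in(290,340):print('case',view_pose(case,down(0),d).round(),best(view_pose(case,down(0),d),[0],0),best(view_pose(case,down(np.pi),d),[np.pi],0))
for y in(0.4,0.4+np.pi,.4+np.pi/2,.4-np.pi/2):print('rack',view_pose(mid,down(y),320).round(),best(view_pose(mid,down(y),320),[y],0))
E
```

```text
[ 532. -153.   60.] [445. 323.  70.] [510. 177.  70.]
case [ 531. -143.  217.] [[-0.42, 0.19, 1.65, -0.0, 1.31, -0.42]] [[-0.45, 0.2, 1.63, -0.0, 1.31, 2.69]]
case [ 531. -127.  265.] [[-0.39, 0.14, 1.6, -0.0, 1.4, -0.39]] [[-0.48, 0.17, 1.56, -0.0, 1.4, 2.66]]
rack [469. 267. 256.] [[0.36, 0.13, 1.63, -0.0, 1.38, -0.04]]
rack [486. 232. 256.] [None]
rack [460. 241. 256.] [[0.32, 0.09, 1.68, -0.0, 1.38, -1.65]]
rack [495. 258. 256.] [[0.33, 0.17, 1.58, -0.0, 1.39, 1.5]]
```

```bash
python3 - <<'E'
from h import *
for n,tg,y,d in(('r1',(455,275,70),.4,330),('r2',(500,215,70),.4,330),('c1',(532,-125,60),0,270),('c2',(532,-185,60),0,270)):
    R=down(y);ctrl.move_ptp(view_pose(tg,R,d),R);ctrl.hold(.15);shot(n)
print(sensors.read_state()['t'])
a=[cv2.imread(f'pics/{n}.png') for n in('r1','r2')];cv2.imwrite('pics/r12.png',cv2.resize(np.vstack(a),(480,600)))
E
```

```text
4.1667
```

View pics/r1.png

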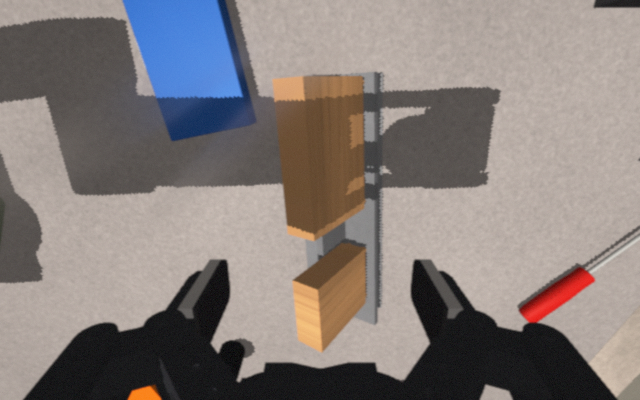

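View pics/c1.png

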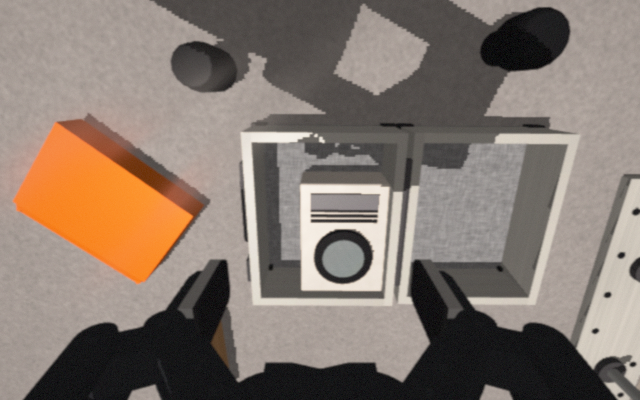

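r1: long block's top face has corners (275,78),(303,76),(313,240),(288,230); short block is around (325,297). c1: outer rim corners of case plus lid are at about (243,133),(577,135),(533,303),(253,303), and the side gap (left) and end gap (top) are both free. Next I extract the corners with masks.

```bash
cat > seg.py <<'E'
from h import *
def hsv(c): return cv2.cvtColor(c['im'],cv2.COLOR_RGB2HSV)
def polys(m,eps,amin):
    m=cv2.morphologyEx(m.astype(np.uint8)*255,cv2.MORPH_OPEN,np.ones((3,3)))
    cs=cv2.findContours(m,cv2.RETR_EXTERNAL,cv2.CHAIN_APPROX_NONE)[0]
    return [(cv2.approxPolyDP(k,eps,True)[:,0].tolist(),cv2.contourArea(k)) for k in cs if cv2.contourArea(k)>amin]
E
python3 - <<'E'
from seg import *
for n in('r1','r2'):
    c=np.load(n+'.npz');H=hsv(c);m=(H[...,0]>8)&(H[...,0]<24)&(H[...,1]>85)&(H[...,2]>50);m[330:,:270]=0
    for p in polys(m,3,800):print(n,p)
c=fixed('top');H=hsv(c);m=(H[...,0]>8)&(H[...,0]<24)&(H[...,1]>85)&(H[...,2]>50);m[:,300:]=0
for p in polys(m,1.5,200):print('top',p)
for n in('c1','c2'):
    c=np.load(n+'.npz');H=hsv(c);print(n,H[250,246:256].tolist(),H[220,235],H[140,200:320:10].tolist())
    v=H[...,2];s=H[...,1];m=(v>196)&(s<30)
    for p in polys(m,3,300):print(n,p)
    cv2.imwrite(f'pics/{n}m.png',m*255)
a=[cv2.imread(f'pics/{n}.png')[100:320,100:640] for n in('c1m','c2m')];a.append(cv2.imread('pics/c2.png')[100:320,100:640])
cv2.imwrite('pics/cm.png',np.vstack(a)[:600])
E
```

```text
r1 ([[364, 247], [341, 243], [293, 280], [299, 340], [322, 351], [364, 303]], 5384.5)
r1 ([[361, 76], [273, 79], [274, 100], [283, 103], [277, 111], [290, 234], [314, 240], [363, 207]], 12461.5)
r2 ([[136, 325], [113, 303], [65, 329], [85, 329], [106, 322], [114, 323], [118, 329]], 885.5)
r2 ([[351, 190], [326, 187], [272, 213], [279, 282], [303, 291], [352, 250]], 6216.5)
r2 ([[247, 0], [265, 157], [293, 160], [349, 143], [347, 0]], 14259.0)
top ([[174, 198], [125, 221], [122, 224], [118, 245], [125, 252], [129, 252], [179, 227], [180, 207]], 1852.5)
top ([[220, 175], [193, 188], [194, 208], [200, 216], [228, 203], [226, 186]], 974.5)
c1 [[11, 25, 172], [13, 28, 176], [13, 25, 195], [17, 22, 221], [15, 13, 231], [18, 14, 231], [17, 15, 233], [18, 14, 232], [16, 14, 231], [15, 13, 230]] [ 10  27 171] [[15, 28, 179], [13, 24, 169], [12, 27, 171], [11, 25, 173], [13, 25, 186], [17, 15, 234], [18, 14, 242], [20, 13, 242], [20, 13, 244], [21, 14, 243], [20, 21, 109], [15, 24, 108]]
c1 ([[417, 186], [410, 192], [399, 303], [410, 303], [405, 294]], 751.5)
c1 ([[301, 185], [302, 289], [379,
[... 1191 characters left out ...]
384], [628, 384], [639, 375], [639, 362], [631, 360], [639, 349], [634, 345], [622, 346], [608, 335], [607, 328], [618, 316], [639, 315], [639, 211], [635, 222], [631, 219], [633, 230], [629, 229], [623, 238], [639, 191]], 5674.0)
c2 ([[236, 69], [249, 248], [397, 249], [402, 193], [394, 194], [388, 243], [256, 239], [246, 77]], 2833.5)
c2 ([[599, 57], [593, 53], [548, 53], [552, 61], [589, 61], [591, 66], [544, 242], [414, 241], [418, 193], [415, 186], [411, 188], [405, 247], [550, 248]], 3008.5)
c2 ([[322, 57], [403, 60], [404, 87], [412, 84], [415, 51], [327, 50]], 1088.0)[ WARN:0@0.023] global loadsave.cpp:1063 imwrite_ Unsupported depth image for selected encoder is fallbacked to CV_8U.
```

View pics/cm.png

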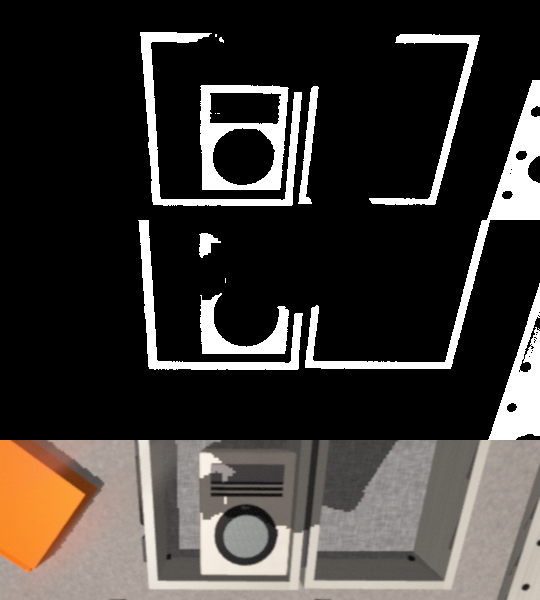

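View pics/r2.png

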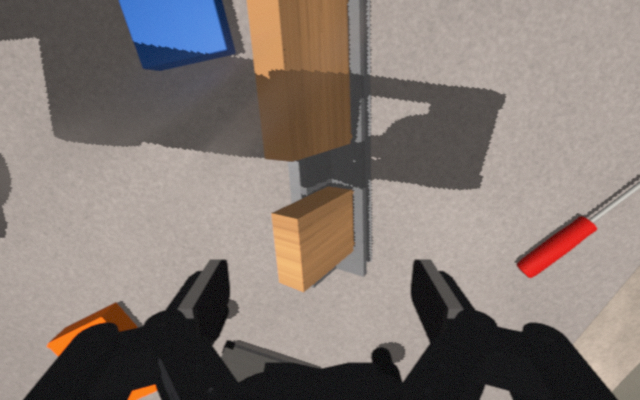

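c1/c2 masks outline the rim well. In r2, short block top corners are (272,213),(279,282),(303,291), and long block's near-end top corners are (265,157),(293,160).

```bash
python3 - <<'E'
from seg import *
r1,r2,c1,c2,t=np.load('r1.npz'),np.load('r2.npz'),np.load('c1.npz'),np.load('c2.npz'),fixed('top')
r1,r2,c1,c2=[{k:c[k] for k in c.files} for c in(r1,r2,c1,c2)]
P={}
def T3(n,*o):
    P[n],e=tri(o);print(n,P[n].round(1),'miss',e.round(2))
T3('L near back',(r1,(289.5,234)),(r2,(265,157.5)))
T3('L near back+top',(r1,(289.5,234)),(r2,(265,157.5)),(t,(179,227)))
T3('L near front',(r1,(314,240)),(r2,(293,160)))
T3('L far back',(r1,(273.5,79)),(t,(126,252)))
T3('L far front',(r1,(303,76.5)),(t,(118,245)))
T3('S far back',(r1,(293,280)),(r2,(272,213)))
T3('S far back+top',(r1,(293,280)),(r2,(272,213)),(t,(200,216)))
T3('S near back',(r1,(299,340)),(r2,(279,282)))
T3('S near back+top',(r1,(299,340)),(r2,(279,282)),(t,(228,203)))
T3('S near front',(r1,(322,351)),(r2,(303,291)))
T3('S near bottomfront',(r1,(364,303)),(r2,(352,250)))
T3('S far bottomfront',(r1,(364,247)),(r2,(352,190)))
T3('C -x-y',(c1,(253,304.5)),(c2,(249,248.5)))
T3('C -x+y',(c1,(241,132)),(t,(313,214)))
T3('Lid +x-y',(c1,(535,303.5)),(c2,(550,248.5)))
T3('Lid +x+y',(c1,(578.5,135)),(c2,(599,54)))
T3('cam -x+y',(c1,(301,185)),(c2,(301,180-0)))
for z in(58,61):
  for n,c,q in(('-x-y',c1,(253,304.5)),('-x-y',c2,(249,248.5)),('-x+y',c1,(241,132)),('+x-y',c1,(535,303.5)),('+x-y',c2,(550,248.5)),('+x+y',c1,(578.5,135)),('+x+y',c2,(599,54))):print(z,n,onplane(c,q,z).round(1))
# depth as a check: block planes
for n,c,u in(('Ltop',r1,(slice(110,220),slice(285,298))),('Lfront',r1,(slice(90,190),slice(318,350))),('Sfront',r2,(slice(225,260),slice(310,340))),('Stop',r2,(slice(235,270),slice(282,292)))):
    v,uu=np.mgrid[u];d=c['d'][u];ok=d>0
    X=np.stack([(uu-c['K'][0,2])*d/c['K'][0,0],(v-c['K'][1,2])*d/c['K'][1,1],d],-1)[ok]
    X=(X-c['t'])@c['R'];m=X.mean(0);w=np.linalg.svd(X-m,full_matrices=False);nn=w[2][2]*np.sign(w[2][2][2])
    print(n,m.round(1),nn.round(3),'yaw',np.arctan2(nn[1],nn[0]).round(3),'elev',np.degrees(np.arcsin(nn[2])).round(1),'rms',(w[1][2]/len(X)**.5).round(2),'n.m',(nn@m).round(1))
E
```

```text
L near back [436.4 243.8 110.2] miss 0.58
L near back+top [435.4 242.1 105.8] miss 1.61
L near front [458.7 253.3 122.2] miss 0.45
L far back [374.8 366.   99.9] miss 0.78
L far front [394.8 377.3 115.4] miss 1.92
S far back [459.4 194.2 102.6] miss 0.01
S far back+top [459.2 194.2 102.7] miss 0.32
S near back [492.1 128.5 105.6] miss 0.47
S near back+top [491.  128.7 106.1] miss 1.55
S near front [515.  138.1 120.8] miss 0.37
S near bottomfront [561.2 165.1  50.8] miss 0.27
S far bottomfront [534.6 226.6  31.3] miss 0.36
C -x-y [ 468.6 -231.9   60.4] miss 0.13
C -x+y [463.4 -71.8  34.7] miss 0.56
Lid +x-y [ 742.9 -234.8   54.2] miss 0.23
Lid +x+y [741.8 -71.6  54.9] miss 0.55
cam -x+y [  326.3 -1030.5 -3057.6] miss 1.84
58 -x-y [ 468.2 -233.7   58. ]
58 -x-y [ 467.9 -233.2   58. ]
58 -x+y [469.2 -69.5  58. ]
58 +x-y [ 740.1 -232.1   58. ]
58 +x-y [ 739.5 -232.8   58. ]
58 +x+y [740.  -71.3  58. ]
58 +x+y [738.6 -72.   58. ]
61 -x-y [ 468.9 -231.4   61. ]
61 -x-y [ 468.7 -231.6   61. ]
61 -x+y [470.  -69.1  61. ]
61 +x-y [ 737.7 -229.8   61. ]
61 +x-y [ 737.1 -231.2   61. ]
61 +x+y [737.6 -70.9  61. ]
61 +x+y [736.2 -72.3  61. ]
Ltop [414.2 305.7 110.7] [-0.837 -0.361  0.411] yaw -2.735 elev 24.2 rms 2.59 n.m -411.7
Lfront [441.8 338.2  89.3] [0.73  0.361 0.581] yaw 0.459 elev 35.5 rms 0.39 n.m 496.3
Sfront [520.2 179.7  89.3] [0.73  0.36  0.581] yaw 0.458 elev 35.6 rms 0.39 n.m 496.1
Stop [485.9 166.3 112.6] [-0.522 -0.263  0.811] yaw -2.675 elev 54.2 rms 0.44 n.m -206.3
```

```bash
cat > geo.py <<'E'
from seg import *
phi,a=.459,np.radians(35)
xb=np.array([np.cos(a)*np.cos(phi),np.cos(a)*np.sin(phi),np.sin(a)]);yb=np.array([-np.sin(phi),np.cos(phi),0]);zb=np.cross(xb,yb)
RB=np.column_stack([yb,xb,-zb])
DEEP=25          # grasp point below the block's top
def grasp(yc,back=0): return 483.2*xb+yc*yb+(-200-DEEP)*zb+(6+back)*zb   # TCP
YL,YS=93.4,-66.5
CC,CY=np.array([535.,-150.6]),-.004
def incase(x,y,z): c,s=np.cos(CY),np.sin(CY);return np.array([CC[0]+c*x-s*y,CC[1]+s*x+c*y,z])
def tcpz(foot): return foot+105-DEEP+6
E
python3 - <<'E'
from geo import *
c1,c2=np.load('c1.npz'),np.load('c2.npz')
for uv in((301,170),(301,289),(387,187),(379,290)):print('cam',(onplane(c1,uv,52)-incase(0,0,52)).round(1))
for c,uv in((c1,(260,298)),(c1,(250,143)),(c2,(256,239))):print('inner rim',(onplane(c,uv,61)-incase(0,0,61)).round(1))
for n,p,R in(('L',grasp(YL),RB),('Lpre',grasp(YL,110),RB),('S',grasp(YS),RB),('Spre',grasp(YS,110),RB),('pl',incase(-40,0,tcpz(6)),down(CY)),('plhi',incase(-40,0,tcpz(100)),down(CY)),
  ('ps+',incase(17.5,55,tcpz(6)),down(CY+np.pi/2)),('ps-',incase(17.5,55,tcpz(6)),down(CY-np.pi/2)),('ps+hi',incase(17.5,55,tcpz(110)),down(CY+np.pi/2)),('ps-hi',incase(17.5,55,tcpz(110)),down(CY-np.pi/2))):
    q=ctrl.solve_ik(p,R);print(n,p.round(1),None if q is None else np.round(q,2).tolist())
E
```

```text
cam [-18.6  48.6   0. ]
cam [-20.6 -69.7   0. ]
cam [55.6 33.7  0. ]
cam [ 55.1 -70.7   0. ]
inner rim [-59.  -73.5  -0. ]
inner rim [-58.5  72.9   0. ]
inner rim [-59.5 -71.6   0. ]
L [426.1 314.8  97.8] [0.48, 0.09, 2.2, -0.05, 0.24, 0.06]
Lpre [369.5 286.8 187.9] [0.48, -0.27, 2.27, -0.03, 0.53, 0.04]
S [496.9 171.4  97.8] [0.03, 0.08, 2.21, 0.72, 0.37, -1.04]
Spre [440.4 143.4 187.9] [-0.06, -0.29, 2.29, 0.48, 0.65, -0.83]
pl [ 495.  -150.4   92. ] [-0.46, 0.29, 1.82, -0.0, 1.03, -0.46]
plhi [ 495.  -150.4  186. ] [-0.46, 0.16, 1.76, -0.0, 1.23, -0.46]
ps+ [552.7 -95.7  92. ] [-0.33, 0.37, 1.71, -0.0, 1.06, -1.89]
ps- [552.7 -95.7  92. ] [-0.33, 0.37, 1.71, -0.0, 1.06, 1.25]
ps+hi [552.7 -95.7 196. ] [-0.33, 0.23, 1.64, -0.0, 1.27, -1.89]
ps-hi [552.7 -95.7 196. ] [-0.33, 0.23, 1.64, -0.0, 1.27, 1.25]
```

```bash
python3 - <<'E'
from geo import *
ctrl.gripper_to(75)
ctrl.move_ptp(grasp(YL,110),RB)
print('hit',ctrl.move_l(grasp(YL),vel=90,threshold=12))
s=sensors.read_state();print((s['eef_pos']-grasp(YL)).round(1),s['force'].round(1))
ctrl.gripper_to(20,60);s=sensors.read_state();print(s['grip_width'],s['grasp_force'],s['force'].round(1))
ctrl.move_l(grasp(YL,60),vel=80)
p=grasp(YL,60)+[0,0,70]; ctrl.move_l(p,vel=120)
s=sensors.read_state();print(s['t'],s['grip_width'],s['grasp_force'],s['force'].round(1),s['wrist_torque'].round(2))
ctrl.move_ptp(incase(-40,0,tcpz(100)),down(CY));ctrl.hold(.3)
shot('p1')
im,d=optics.grab_frame('top');cv2.imwrite('pics/top1.png',cv2.resize(im[120:260,260:440],None,fx=3,fy=3)[...,::-1]);np.savez('top1.npz',im=im,d=d)
im,d=optics.grab_frame('scene');np.savez('scene1.npz',im=im,d=d);sc=im[130:290,190:350]
a=cv2.imread('pics/p1.png');b=cv2.resize(sc,(400,400))[...,::-1];cv2.imwrite('pics/p1b.png',cv2.resize(np.hstack([a,b]),(800,308)))
s=sensors.read_state();print(s['t'],s['eef_pos'],s['force'].round(1),s['wrist_torque'].round(2))
E
```

```text
hit False
[0.1 0.1 0.4] [0.2 0.  0.3]
31.12685404134373 59.314212799072266 [-4.5 -2.6  6.8]
9.7 31.567721071277212 60.09111285209656 [-0.1  0.6 -3.5] [-0.29  0.59 -0.02]
11.8417 [ 495.06442861 -150.17109077  186.10705571] [-0.  -0.4 -2.9] [-0.01 -0.07 -0.05]
```

View pics/p1b.png

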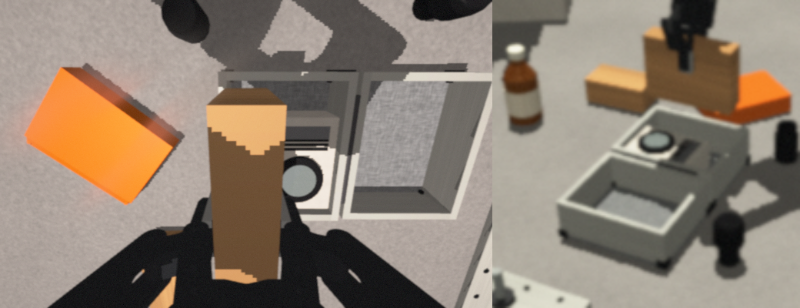

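The long block hangs upright in the jaws over the side gap; its top's +y edge is near row 136 in the wrist picture. I check its offset along y from that edge.

```bash
python3 - <<'E'
from geo import *
c=np.load('p1.npz');g=cv2.cvtColor(c['im'],cv2.COLOR_RGB2GRAY).astype(float)
for u in(285,300,320,340,355):
    col=cv2.GaussianBlur(g[:,u-3:u+4].mean(1)[:,None],(1,3),0)[:,0];dg=np.gradient(col);r=110+np.argmax(dg[110:160]);
    X=onplane(c,(u,r),tcpz(100)-6+DEEP);d=c['d'][r+5,u];print(u,r,dg[r].round(1),'case y of +y end',(X-incase(-40,0,0))[1].round(1),'depth z',(-c['R'].T@c['t'])[2].round(1),d)
E
```

```text
285 136 38.1 case y of +y end 70.6 depth z 303.7 97.800545
300 136 38.6 case y of +y end 70.6 depth z 303.7 98.013435
320 136 38.7 case y of +y end 70.6 depth z 303.7 99.714806
340 136 38.2 case y of +y end 70.5 depth z 303.7 98.241234
355 136 37.8 case y of +y end 70.5 depth z 303.7 98.86654
```

```bash
python3 - <<'E'
from geo import *
def rep(l,h):
    s=sensors.read_state();print(l,h,'foot',(s['eef_pos'][2]-tcpz(0)).round(1),s['force'].round(1),s['wrist_torque'].round(2),round(s['t'],1));return s
h=ctrl.move_l(incase(-40,-.5,tcpz(66)),vel=80,threshold=15);rep('a',h)
h=ctrl.move_l(incase(-40,-.5,tcpz(12)),vel=40,threshold=12);s=rep('b',h)
if not h:
    h=ctrl.move_l(incase(-40,-.5,tcpz(0)),vel=25,threshold=12);rep('c',h)
E
```

```text
a False foot 65.6 [ 0.9  0.4 -3.2] [-0.04 -0.02 -0.04] 12.4
b False foot 12.3 [ 0.2 -0.3 -3.3] [-0.02  0.02  0.04] 13.9
c True foot 5.9 [0.4 0.1 3.2] [ 0.06 -0.14 -0.02] 14.3
```

```bash
python3 - <<'E'
from geo import *
ctrl.gripper_to(70);ctrl.hold(.2);s=sensors.read_state();ctrl.move_l(s['eef_pos']+[0,0,110],vel=120)
# look back at the case: camera head and long block
shot('v1')
ctrl.move_ptp(grasp(YS,110),RB);ctrl.gripper_to(75)
print('hit',ctrl.move_l(grasp(YS),vel=90,threshold=12))
ctrl.gripper_to(20,60);s=sensors.read_state();print(s['grip_width'],s['grasp_force'],s['force'].round(1))
ctrl.move_l(grasp(YS,60),vel=80);ctrl.move_l(grasp(YS,60)+[0,0,70],vel=120)
ctrl.move_ptp(incase(17.4,54.9,tcpz(110)),down(CY+np.pi/2));ctrl.hold(.3);shot('v2')
im,d=optics.grab_frame('top');np.savez('top2.npz',im=im,d=d)
s=sensors.read_state();print(s['t'],s['grip_width'],s['grasp_force'],s['force'].round(1))
a=cv2.imread('pics/v1.png');b=cv2.imread('pics/v2.png');e=cv2.resize(im[130:225,290:400],(463,400))[...,::-1]
cv2.imwrite('pics/v12.png',cv2.resize(np.vstack([np.hstack([a,b])]),(800,250)));
cv2.imwrite('pics/v.png',np.vstack([cv2.imread('pics/v12.png'),cv2.copyMakeBorder(cv2.resize(e,(400,346)),0,0,0,400,0)]))
E
```

```text
hit False
31.699487075385683 61.30749821662903 [-0.1  0.  -1.7]
22.3667 31.257800224116743 61.384745836257935 [-0.6 -0.  -1.5]
```

View pics/v.png

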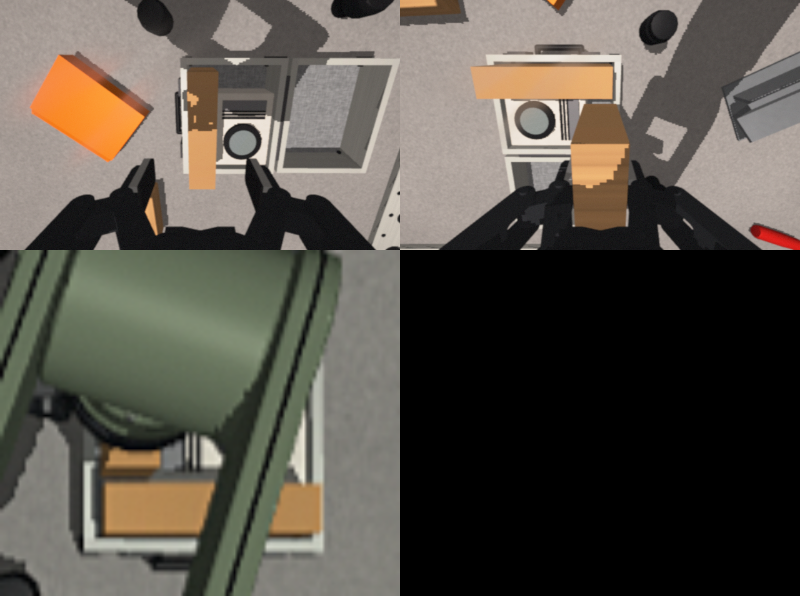

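v1: the long block sits in the side gap and the camera head is flat at (242,125), with the end gap free. v2: the short block hangs upright, its top's −x edge near row 229. I measure the offsets before lowering.

```bash
python3 - <<'E'
from geo import *
c=np.load('v2.npz');g=cv2.cvtColor(c['im'],cv2.COLOR_RGB2GRAY).astype(float)
def rows(g,us,lo,hi):
    for u in us:
        dg=np.gradient(g[:,u-3:u+4].mean(1));r=lo+np.argsort(-abs(dg[lo:hi]))[:3];yield u,r,dg[r].round(0)
for u,r,m in rows(g,(290,310,330,350),215,245):print(u,r,m,[(onplane(c,(u,k),tcpz(110)-6+DEEP)-incase(0,0,0))[0].round(1) for k in r])
c=np.load('v1.npz');g=cv2.cvtColor(c['im'],cv2.COLOR_RGB2GRAY).astype(float)
print('camera +y top edge (z 52)')
for u,r,m in rows(g,(365,390,415),125,172):print(u,r,m,[(onplane(c,(u,k),52)-incase(0,0,0))[1].round(1) for k in r])
print('long block top faces x (z 111)')
for v in(240,255,270):
    dg=np.gradient(g[v-2:v+3].mean(0));r=285+np.argsort(-abs(dg[285:365]))[:4];print(v,r,dg[r].round(0),[(onplane(c,(k,v),111)-incase(0,0,0))[0].round(1) for k in r])
E
```

```text
290 [230 231 229] [37. 24. 21.] [np.float64(-20.9), np.float64(-20.5), np.float64(-21.2)]
310 [230 229 231] [32. 23. 19.] [np.float64(-20.8), np.float64(-21.2), np.float64(-20.5)]
330 [230 229 231] [32. 23. 19.] [np.float64(-20.8), np.float64(-21.2), np.float64(-20.5)]
350 [230 229 231] [31. 23. 18.] [np.float64(-20.8), np.float64(-21.2), np.float64(-20.4)]
camera +y top edge (z 52)
365 [160 159 161] [-19. -12. -11.] [np.float64(27.8), np.float64(28.6), np.float64(26.9)]
390 [160 159 161] [-19. -12. -11.] [np.float64(27.7), np.float64(28.6), np.float64(26.9)]
415 [160 159 161] [-17. -11. -11.] [np.float64(27.7), np.float64(28.5), np.float64(26.8)]
long block top faces x (z 111)
240 [360 361 292 291] [-53. -53.  51.  48.] [np.float64(-13.5), np.float64(-12.8), np.float64(-62.1), np.float64(-62.8)]
255 [292 345 346 351] [ 24. -22. -19.  18.] [np.float64(-62.4), np.float64(-23.9), np.float64(-23.2), np.float64(-19.6)]
270 [293 292 302 301] [ 20.  18. -16. -15.] [np.float64(-62.1), np.float64(-62.8), np.float64(-55.4), np.float64(-56.2)]
```

```bash
python3 - <<'E'
from geo import *
def rep(l,h):
    s=sensors.read_state();print(l,h,'foot',(s['eef_pos'][2]-tcpz(0)).round(1),s['force'].round(1),s['wrist_torque'].round(2),round(s['t'],1))
X,Y=17.6,54.9
h=ctrl.move_l(incase(X,Y,tcpz(66)),vel=80,threshold=15);rep('a',h)
if not h: h=ctrl.move_l(incase(X,Y,tcpz(12)),vel=40,threshold=12);rep('b',h)
if not h: h=ctrl.move_l(incase(X,Y,tcpz(0)),vel=25,threshold=12);rep('c',h)
E
```

```text
a False foot 65.8 [ 0.2  0.1 -1.8] [0.07 0.01 0.03] 23.1
b False foot 12.4 [ 0.8 -0.  -1. ] [ 0.01 -0.02  0.02] 24.6
c True foot 5.3 [-1.5  0.4  4.1] [ 0.04  0.07 -0.04] 24.9
```

```bash
python3 - <<'E'
from geo import *
ctrl.gripper_to(70);ctrl.hold(.2);s=sensors.read_state();ctrl.move_l(s['eef_pos']+[0,0,120],vel=120)
R=down(0);ctrl.move_ptp(view_pose((520,-135,110),R,270),R);ctrl.hold(.2);shot('e1')
c=np.load('e1.npz')
H=hsv(c);m=(H[...,0]>8)&(H[...,0]<24)&(H[...,1]>85)&(H[...,2]>50);m[:,:240]=0;m[320:]=0
v,u=np.nonzero(m);d=c['d'][v,u];X=np.stack([(u-KW[0,2])*d/KW[0,0],(v-KW[1,2])*d/KW[1,1],d],-1);X=(X-c['t'])@c['R']
t=X[X[:,2]>104]-incase(0,0,0);print(len(t))
for n,k in(('L',t[:,0]<-22),('S',(t[:,0]>-18)&(t[:,1]>25))):
    q=t[k];pl=np.linalg.lstsq(np.c_[q[:,:2],np.ones(len(q))],q[:,2],rcond=None)[0];print(n,q.min(0).round(1),q.max(0).round(1),'z',np.median(q[:,2]).round(1),'slopes',pl[:2].round(3))
print(sensors.read_state()['t'])
E
```

```text
9350
L [-55.  -71.6 104. ] [-22.9  68.5 113.2] z 110.9 slopes [-0.003  0.   ]
S [-17.5  38.7 104. ] [ 57.1 102.  365.6] z 110.9 slopes [-0.163  1.235]
28.3333
```

View pics/e1.png

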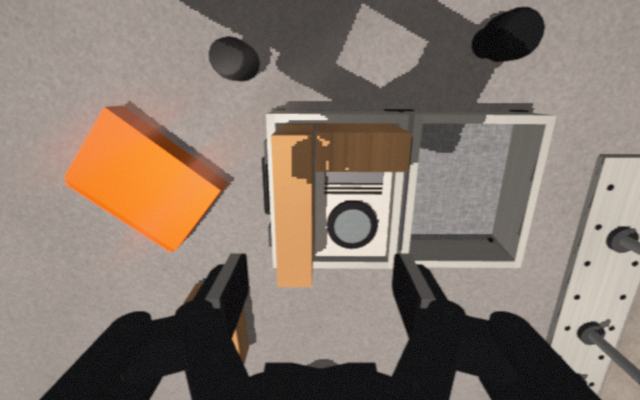

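Both blocks stand in their gaps, long at (294,210) and short at (362,150), with tops at 110.9 mm as they should be for blocks on the case floor. The camera lies flat at (355,210) and the gripper is clear.

```bash
python3 -c "
from plant import ctrl
print(ctrl.finish_job())"
```

```text
the job is handed in; nothing more can be done
None
```

The job is handed in: the long block went into the side gap, then the short block into the end gap; both stand on the case floor by the final wrist view, the camera lies flat, and the arm ran about 28 s of the 56 s, but no verdict was returned.

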